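Hold the drying booth's gate wide

TASK

Open the model-drying booth so that the painter across the bench can lift the wet tank out with both hands: first pinch the two ears of the roof catch together until its bolt is fully drawn, then squeeze the gate's red-paddle handle and swing the gate out, past its half-open check, until it stands wide open at about a right angle to the booth's front. The gate closes itself when let go, so finish while still holding it there at a standstill, the handle squeezed in your grip. Leave the models, bottles and everything else on the bench and the roof where they are.

Things in the scene. Friction and masses are not known exactly. Their poses are not given: they have to be found in the camera images.
- booth: Fixed bench-top model-drying booth: white box, roof 232 mm high, clear gate across its front. Origin on the gate's vertical pivot axis at table level; +x along the front from the pivot to the gate's free edge, +y out of the front (the way the gate opens), z up. Box spans x -18 to 262, y -255 to -11 mm. Pivot corner of the roof carries the half-open check (x -12 to 12, y -75 to 12 mm, 254 mm high)
- gate_hinge (a point): a point on the gate's vertical pivot axis, 140 mm above the table; the axes are the booth's
- gate (a joint): gate angle, rad: 0 shut, grows opening out of the front (anticlockwise from above), stop at 1.75. Opens only with the roof bolt drawn and the paddle squeezed (needed until 0.1 rad). A closer pulls it shut: 1 N at the handle shut, 2 N wide. The half-open check, a sprung plunger, resists from 0.38 to 0.85 rad (5 N at the handle); let go when wide the gate falls back to about 1.05. Wide: 1.35 or more
- gate_leaf: the gate with its handle and claw: clear pane in an aluminium frame, 240 mm wide, 18 mm thick, 53 to 228 mm above the table. Origin on the pivot axis at table level, +x along the leaf to its free edge, +y out of its front face; turns with the gate
- roof_bolt (a joint): how far the bolt of the roof catch is drawn, m: 0 to 0.003 at the start (shut in its keeper on the gate), 0.014 fully drawn, clear of the keeper from 0.011. It slides stiffly (about 3 N) and stays where it is put
- roof_ear_fixed (a point): centre of the roof catch's black fixed ear, 285 mm above the table: upright plate 8 mm thick (booth x), 24 mm wide (booth y), top at 298 mm, on a base plate whose top is at 237 mm. At booth x 60, y -30 mm; the axes are the booth's
- roof_ear_moving (a point): centre of the roof catch's orange moving ear, 285 mm above the table: same plate, 40 mm farther along booth +x when shut. Pinched towards the fixed ear (booth -x) it draws the bolt. Over the outer faces the ears measure 48 mm shut, 34 mm fully drawn. A steel guide 254 mm high stands 14 to 28 mm beyond its centre
- paddle (a joint): how far the red paddle of the gate's handle is squeezed, rad: 0 free, 0.22 fully in. It tilts about a pin along the gate at 246 mm height and lifts a steel claw off its strike on the roof: clear from 0.15. Sprung: at its centre 4 N to start, 10 N fully in (9 mm of travel there); springs back when let go
- grip_fixed (a point): centre of the black fixed grip of the gate's handle, 285 mm above the table: upright plate 8 mm thick (gate y), 36 mm wide (gate x), 241 to 298 mm above the table, on top of the gate 200 mm from the pivot axis, on the outer side (gate y +16 mm); the axes are the gate leaf's
- grip_paddle (a point): centre of the red paddle, 285 mm above the table: same size of plate on the booth side (gate x 200, y -16 mm when free), squeezed towards the fixed grip (gate +y). Over the outer faces the handle measures 40 mm free and 32 mm squeezed. Below the paddle the claw reaches back over the roof to gate y -50 mm, up to 260 mm high when lifted
- green_tank: olive model tank, 120 x 70 x 55 mm, drying on the booth's tray behind the gate, 55 mm above the table; not to be moved
- paint_pot: small brown paint pot, 32 mm across, 45 mm high, standing on the booth's roof towards the back (booth x 20 to 90, y -220 to -170 mm); leave alone
- paint_a: dark green paint bottle, 38 mm across, 85 mm high, standing on the booth's roof towards the back (booth x 140 to 170, y -220 to -180 mm); leave alone
- paint_b: sand-coloured paint bottle, 34 mm across, 75 mm high, on the bench just outside the gate's swing, at least 290 mm from the pivot; leave alone
- grey_tank: primed grey model tank, 120 x 70 x 55 mm, on the green cutting mat; leave alone
- cleaning_pot: airbrush cleaning pot, 92 mm across, 91 mm high, with an airbrush standing in it up to 185 mm; leave alone
- brush: blue-handled paintbrush, 190 mm long, lying on the cutting mat; leave alone

How it is judged:
By the outcome, as a careful person would: the job done as asked, in the order asked, and still so for the second after the job is handed in, while the arm keeps its last pose, push and grip.
It also fails if it takes over 45 s, if anything falls off the work surface, if the arm or the gripper's body presses on something with over 40 N, if the wrist force passes 120 N, or if a joint passes its speed limit or range.

ROBOT

A 6-joint arm with a two-finger parallel gripper is mounted at the origin on the work surface. World frame = base frame: x ahead of the robot, y to its left, z up, the work surface at z = 0. Lengths are in m, angles in degrees, forces in N, time in s.
With the tool pointing down it reaches from about 0.35 to 0.875 m from the base axis. Payload 4.2 kg.
Tool frame: the origin (TCP) lies where the fingers leave the gripper's body, on its centre line; the fingertips stand 70 mm ahead of it and the grasp point (between the pads) lies 51 mm ahead of it; z points along the fingers, y is the direction in which the jaws open and shut (so a half turn about z gives the same grasp; the last joint's range is limited). The gripper opens to 87 mm and grips with 3 to 60 N. Pads are 19 mm wide; open, the fingers measure 117 mm over their backs; the gripper's body (75 mm by 190 mm) begins 51 mm behind the grasp point.
Start: joints at [89.645, 22.042, 0.453, 0, -68.411, -14.817], TCP at [0.164, 0.603, 0.292] pointing down, gripper open.
Joint ranges: [-179.83, 179.83], [-69.29, 118.12], [-61.27, 80.66], [-181.25, 117.63], [-171.15, -9.14], [-177.46, 177.46]. Speed limits (degrees/s): [159.86, 159.86, 180, 180, 180, 180].

INTERFACE

Orientations are given as a 3x3 rotation matrix whose columns are the frame's x, y, z axes.
In Python, from station import sense, cams, job gives the robot as it stands. The module is installed in compiled form; this text tells all that it offers.
- The arm moves only by the shell command python3 -m handwheel 'ROWS'. ROWS is JSON, a list of rows, each a list of 5 numbers: the shift along the tool's x, y, z in cm, then the turn about the tool's z in degrees, then the opening, from 0 (shut) to 1 (fully open). A call has 1 to 10 rows; each row shifts and turns the commanded pose from where the row before left it, along the tool's axes as they then stand; what a row does not reach is not made up. A row lasts 1/8 s, in which the tool goes at most 62.5 mm and 10.7 degrees, less where a joint would pass 70% of its speed; a pose out of reach is approached as far as the arm can. A call with a gripper value outside its range is refused whole. The fingers move at their own pace and stop on an object; the grip force is fixed at half the most. Time passes only in rows, so rows that do not move let the fingers close. It gives the time, the measured TCP pose, the force and the opening at its end, in the units of the state.
- sense(): the state, without advancing time (a new reading comes with each control period).
- cams.capture(name): name is "scene" or "top" or "wrist"; returns the picture (480x640x3 uint8, red, green, blue); there is no depth.
- cams.camera_params(name): a dict with "fx", "fy", "cx", "cy" (pixels), "origin" and "rotation" of the camera in the world. Camera axes: x right, y down, z forward; pixel columns grow to the right and rows downward; lengths in m; the calibration is good to about 2 mm. A picture is of the moment at which its call begins: read the wrist's pose just before it. camera_params takes no time and is no camera call; for the wrist camera it gives the pose at the moment of the call.
- job.finish_job(): hands the job in, once; it reports no verdict.
The state is a dict: "time_s": time; "joints": joint angles; "joint_velocities": joint speeds; "effort": joint torques, N m; "tcp_pos": TCP position; "ee_rot": TCP orientation; "wrist_force": force on the tool from outside, world axes, zero at the start; "moment": the same for the moment, N m; "gripper_width": opening from 0.0 (shut) to 1.0 (fully open).
Only numpy, scipy, OpenCV 4.12 (cv2) and the standard library are available. Lean on these libraries where they do the work, as an engineer would, in place of code of your own. Each camera call takes 0.05 s, during which the arm holds its last target. There are 200 camera calls.

## Working session

There is one attempt and no reset: what is moved stays moved. The work goes in short steps, Python scripts to look and compute and a shell command to move; the robot and the scene stay as the last step left them, time stands still between calls to the robot, and variables do not carry over. Pictures are saved under pics/ and viewed, about 8 in all and at most 12, crops included, and the job is handed in when it is done.

```bash
mkdir -p pics
cat > h.py <<'E'
from station import sense,cams,job
import cv2,numpy as np
def shot(n,f,crop=None,s=1):
    p=cams.camera_params(n); im=cams.capture(n)[:,:,::-1]
    np.savez('pics/'+f+'.npz',**{k:np.array(v) for k,v in p.items()})
    cv2.imwrite('pics/'+f+'_full.png',im)
    if crop: 
        a,b,c,d=crop; im=im[b:d,a:c]
    if s!=1: im=cv2.resize(im,None,fx=s,fy=s,interpolation=cv2.INTER_CUBIC)
    cv2.imwrite('pics/'+f+'.png',im)
def ray(f,u,v):
    p=np.load('pics/'+f+'.npz'); d=p['rotation']@np.array([(u-p['cx'])/p['fx'],(v-p['cy'])/p['fy'],1.]); return p['origin'],d/np.linalg.norm(d)
def atz(f,u,v,z):
    o,d=ray(f,u,v); return o+d*(z-o[2])/d[2]
def tri(*obs):
    A=np.zeros((3,3));b=np.zeros(3);R=[ray(*o) for o in obs]
    for o,d in R:
        M=np.eye(3)-np.outer(d,d);A+=M;b+=M@o
    x=np.linalg.solve(A,b); return x,[np.linalg.norm(np.cross(x-o,d)) for o,d in R]
E
python3 - <<'E'
from h import *
s=sense();print(s)
for n in("scene","top","wrist"):
    shot(n,n+'0'); print(n,cams.camera_params(n))
E
```

```text
{'time_s': 0.0, 'joints': array([ 8.96430700e+01,  2.20899914e+01,  3.80931758e-01, -2.86094311e-02,
       -6.84128058e+01, -1.48176796e+01]), 'joint_velocities': array([-0.03816757,  0.04105875,  0.08290592, -0.00337068,  0.02312522,
        0.02606401]), 'effort': array([ 3.55694219e-04, -3.90659165e+01,  1.87403083e+01,  4.21978220e+00,
        1.09617761e-02, -1.93043743e-04]), 'tcp_pos': array([0.16344829, 0.60278151, 0.29117642]), 'ee_rot': array([[ 9.65084376e-01, -2.61938770e-01, -4.77545902e-04],
       [-2.61939187e-01, -9.65082044e-01, -2.12397451e-03],
       [ 9.54802954e-05,  2.17490260e-03, -9.99997630e-01]]), 'wrist_force': array([ 0.75344546,  0.23084456, -0.6083497 ]), 'moment': array([ 0.01993615, -0.01789267, -0.00052044]), 'gripper_width': 0.9965847099236556}
scene {'fx': 549.9676280381071, 'fy': 549.9676280381071, 'cx': 319.42973267448946, 'cy': 236.60638929820098, 'origin': array([0.34742941, 0.42386304, 1.37178316]), 'rotation': array([[-0.81797683, -0.54522706,  0.18341581],
       [-0.57523698,  0.77750411, -0.2541452 ],
       [-0.0040397 , -0.31339244, -0.94961511]])}
top {'fx': 481.00841266373163, 'fy': 481.00841266373163, 'cx': 318.8075181987944, 'cy': 240.9251915378984, 'origin': array([0.44400039, 0.13825388, 1.46659277]), 'rotation': array([[ 7.56318713e-03, -9.95171343e-01,  9.78611024e-02],
       [-9.99971355e-01, -7.55590171e-03,  4.45055513e-04],
       [ 2.96522378e-04, -9.78616652e-02, -9.95199983e-01]])}
wrist {'fx': 367.3643769822603, 'fy': 367.3643769822603, 'cx': 321.94794315318615, 'cy': 240.02457184640747, 'origin': array([0.22943182, 0.58629225, 0.38445453]), 'rotation': array([[-0.26249091, -0.93420114, -0.24159213],
       [-0.96493254,  0.25463053,  0.06378472],
       [ 0.00192898,  0.24986302, -0.96827927]])}
```

View pics/top0.png

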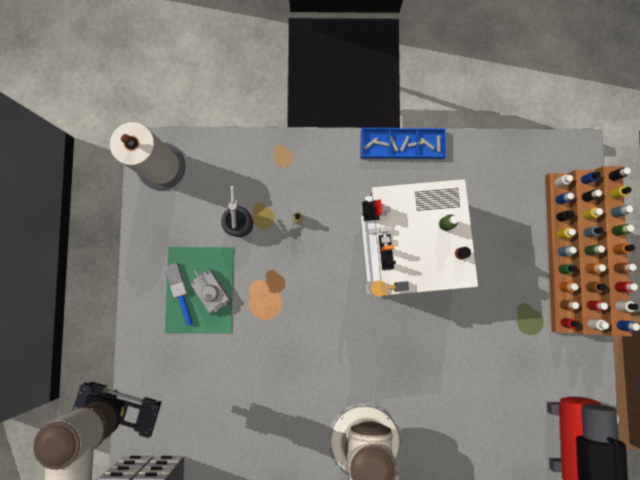

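View pics/scene0.png

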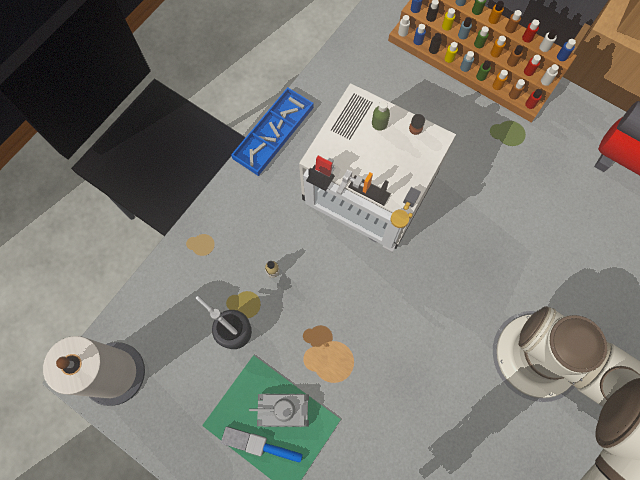

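Both show the booth with its front facing world +y. The pivot knob is at about (380,288) in top, the red handle at (372,208) and the orange ear at (386,240). I'll enlarge both.

Run:
```python
from h import *
a=cv2.imread('pics/top0_full.png')[185:305,350:430]; b=cv2.imread('pics/scene0_full.png')[140:255,295:415]
a=cv2.resize(a,None,fx=5,fy=5,interpolation=cv2.INTER_CUBIC)[:600,:400]
b=cv2.resize(b,(400,383),interpolation=cv2.INTER_CUBIC)
c=np.zeros((600,800,3),np.uint8);c[:600,:400]=a;c[:383,400:]=b
cv2.imwrite('pics/crop1.png',c)
```

```text
(no output)
```

View pics/crop1.png

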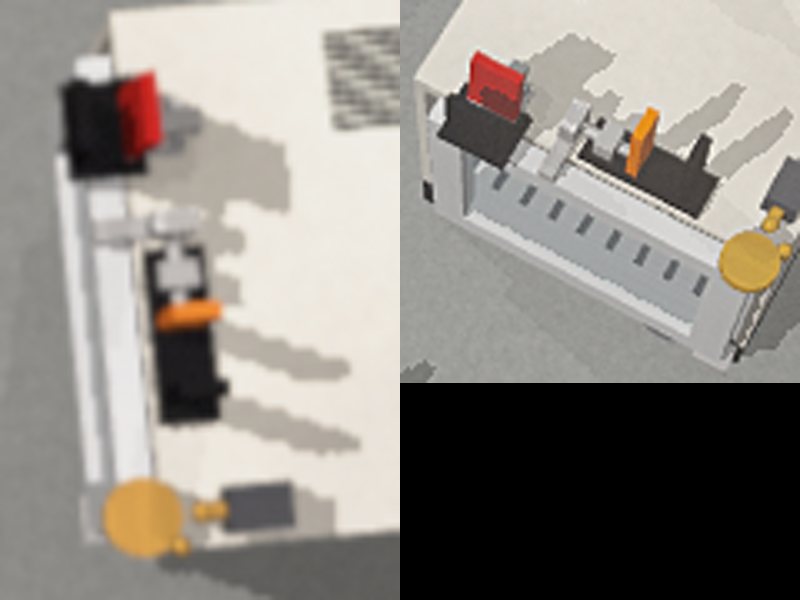

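Run:
```python
from h import *
t=lambda u,v:('top0',350+u/5,185+v/5)
s=lambda u,v:('scene0',295+(u-400)/3.333,140+v/3.333)
for n,a,b in [('knob',(143,518),(750,262)),('orange top',(190,305),(650,113)),('red top',(155,105),(497,68)),('fixed grip top',(105,130),(487,133))]:
    print(n,tri(t(*a),s(*b)))
k=[atz(*t(143,518),.26)]; print(k)
print('front line @.232', atz(*t(118,480),.23),atz(*t(82,60),.23))
print('ear 298',atz(*t(190,305),.298),atz(*t(218,385),.298),'red',atz(*t(155,105),.298))
print('paintb',atz('top0',297,217,.075),'gray', atz('top0',236,220,.09))
```

```text
knob (array([ 0.44470321, -0.01332108,  0.24290334]), [np.float64(0.0005279760085066045), np.float64(0.0005279760085064903)])
orange top (array([ 0.54302706, -0.02581178,  0.3315028 ]), [np.float64(0.0018478396807185432), np.float64(0.0018478396807186147)])
red top (array([ 0.64829045, -0.01457612,  0.28872176]), [np.float64(0.00034190519010788423), np.float64(0.00034190519010787127)])
fixed grip top (array([0.64555705, 0.00254573, 0.22115215]), [np.float64(0.0006984278337605078), np.float64(0.0006984278337607944)])
[array([ 0.44419917, -0.01136823,  0.26      ])]
front line @.232 [ 0.4634872  -0.00236577  0.23      ] [0.68158985 0.01562045 0.23      ]
ear 298 [ 0.54775734 -0.03005633  0.298     ] [ 0.50881737 -0.0434148   0.298     ] red [ 0.64635968 -0.01348739  0.298     ]
paintb [0.65058353 0.20311131 0.075     ] gray [0.63826894 0.37846155 0.09      ]
```

```bash
python3 -m handwheel '[[0,0,-5,0,1],[0,0,-5,0,1],[3.4,3.5,-0.2,0,1],[3.4,3.5,-0.2,0,1],[3.4,3.5,-0.2,0,1],[3.4,3.5,-0.2,0,1],[3.4,3.5,-0.2,0,1],[3.4,3.5,-0.2,0,1],[3.4,3.5,-0.2,0,1],[3.4,3.5,-0.2,0,1]]'; python3 -m handwheel '[[3.4,3.5,-0.2,0,1],[3.4,3.5,-0.2,0,1],[3.4,3.5,-0.2,0,1],[3.4,3.5,-0.2,0,1],[3.4,3.5,-0.2,0,1],[3.4,3.5,-0.2,0,1],[3.4,3.5,-0.2,0,1],[0,0,0,10,1],[0,0,0,10,1],[0,0,0,10,1]]'; python3 -m handwheel '[[0,0,0,10,1],[0,0,0,10,1],[0,0,0,10,1],[0,0,0,10,1],[0,0,0,0,1]]'
python3 - <<'E'
from h import *
shot('wrist','w1'); s=sense(); print(s['time_s'],s['tcp_pos'],s['ee_rot'],s['joints'],s['wrist_force'])
E
```

```text
time_s: 1.4
tcp_pos: [0.3531, 0.2602, 0.4082]
ee_rot: [[0.965, -0.261, -0.0], [-0.261, -0.965, 0.0], [-0.0, -0.0, -1.0]]
wrist_force: [0.2, 1.0, -0.3]
gripper_width: 1.0
time_s: 2.65
tcp_pos: [0.5183, -0.0373, 0.4218]
ee_rot: [[0.7, -0.714, -0.001], [-0.714, -0.7, 0.0], [-0.001, 0.001, -1.0]]
wrist_force: [1.2, -0.1, -1.2]
gripper_width: 1.0
time_s: 3.28
tcp_pos: [0.5182, -0.0369, 0.422]
ee_rot: [[0.086, -0.996, -0.001], [-0.996, -0.086, 0.0], [-0.0, 0.001, -1.0]]
wrist_force: [0.3, 0.1, 0.2]
gripper_width: 1.002
3.325 [ 0.51824884 -0.03696214  0.42200664] [[ 8.71629026e-02 -9.96193931e-01 -5.29136255e-04]
 [-9.96194067e-01 -8.71629386e-02  4.53560437e-05]
 [-9.13044864e-05  5.23169034e-04 -9.99999859e-01]] [ 1.38283611e+01  7.85570402e+00 -5.14773059e-01 -9.87410868e-03
 -8.16583405e+01 -8.82651297e+00] [-0.00255314  0.47473218 -0.21295306]
```

View pics/w1.png

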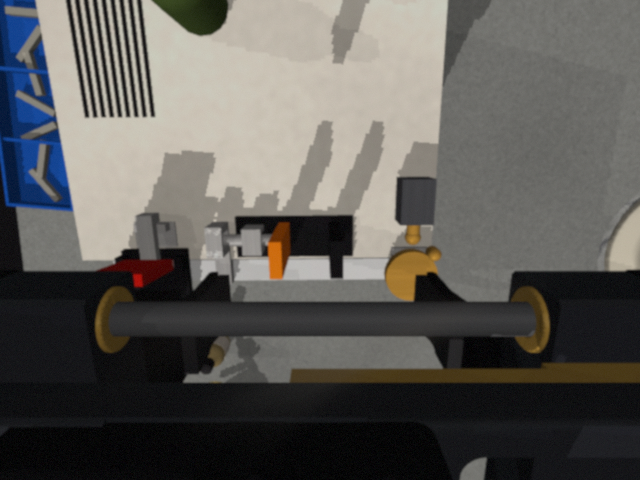

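Run:
```python
from h import *
o=atz('w1',276.5,277,.298);f=atz('w1',337,277,.298);print(o,f,o-f,'z check: spacing',np.linalg.norm(o-f))
print('red top',atz('w1',105,268,.298),atz('w1',160,268,.298))
print('knob',atz('w1',411,275,.255))
th=np.radians(4.7);X=np.array([np.cos(th),np.sin(th)]);Y=np.array([-X[1],X[0]])
e=(f[:2]-Y*-.018-X*.06, o[:2]-Y*-.018-X*.10);print('pivot est',e)
print('base?',atz('top0',365,440,.1))
```

```text
[ 0.54576125 -0.0216857   0.298     ] [ 0.50800664 -0.02492588  0.298     ] [0.03775461 0.00324018 0.        ] z check: spacing 0.03789339538323381
red top [ 0.65241923 -0.01849338  0.298     ] [ 0.61831787 -0.02142001  0.298     ]
knob [ 0.44969136 -0.01560823  0.255     ]
pivot est (array([ 0.4467335 , -0.01190272]), array([ 0.44462262, -0.01194008]))
base? [0.03061581 0.00800142 0.1       ]
```

```bash
python3 -m handwheel '[[-0.1,-0.35,2.5,0,1],[0,0,2.5,0,1],[0,0,2,0,1],[0,0,1.5,0,1],[0,0,0,0,1]]'; python3 -m handwheel '[[0,0,0,0,0.6],[0,0,0,0,0.5],[0,0,0,0,0.4],[0,0,0,0,0.3],[0,0,0,0,0.2],[0,0,0,0,0.2],[0,0,0,0,0.2],[0,0,0,0,0.2]]'
python3 - <<'E'
from h import *
shot('wrist','w2',(180,190,440,300),3)
shot('scene','s2',(290,130,440,250),4)
E
```

```text
time_s: 3.95
tcp_pos: [0.5214, -0.0357, 0.3362]
ee_rot: [[0.085, -0.996, -0.002], [-0.996, -0.085, -0.0], [0.0, 0.002, -1.0]]
wrist_force: [-0.6, -0.0, 0.3]
gripper_width: 0.998
time_s: 4.95
tcp_pos: [0.5218, -0.0358, 0.3377]
ee_rot: [[0.085, -0.996, 0.001], [-0.996, -0.085, -0.0], [0.0, -0.001, -1.0]]
wrist_force: [0.6, -0.8, 1.1]
gripper_width: 0.38
```

View pics/w2.png

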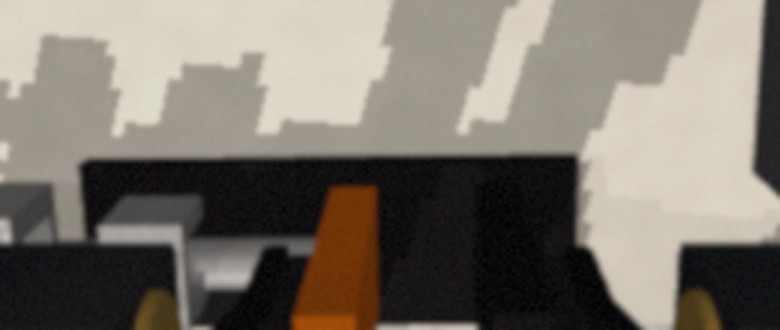

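The wrist view shows the orange ear (about x 350, y 190-330 in the crop) moved to the drawn position. The opening stopped at 0.38, about 33 mm, so the bolt is fully drawn. I'll release and go above the handle.

```bash
python3 -m handwheel '[[0,0,0,0,0.5],[0,0,0,0,1],[0,0,0,0,1],[0,0,0,0,1],[0,0,0,0,1],[0,0,-3,0,1],[0,0,-3,0,1],[0,0,-3,0,1],[-1.1,-4.2,0,0,1],[-1.1,-4.2,0,0,1]]'; python3 -m handwheel '[[-1.1,-4.2,0,0,1],[0,0,0,10,1],[0,0,0,10,1],[0,0,0,10,1],[0,0,0,10,1],[0,0,0,10,1],[0,0,0,10,1],[0,0,0,10,1],[0,0,0,10,1],[0,0,0,10,1]]'
python3 -m handwheel '[[0,0,0,0,1]]'
python3 - <<'E'
from h import *
shot('wrist','w3'); s=sense(); print(s['time_s'],s['tcp_pos'],s['ee_rot'],s['joints'])
E
```

```text
time_s: 6.3
tcp_pos: [0.6043, -0.0065, 0.4284]
ee_rot: [[0.084, -0.996, 0.002], [-0.996, -0.084, 0.001], [-0.001, -0.002, -1.0]]
wrist_force: [0.8, -0.2, -0.4]
gripper_width: 0.997
time_s: 7.55
tcp_pos: [0.6445, 0.0078, 0.4271]
ee_rot: [[-0.997, -0.078, -0.0], [-0.078, 0.997, -0.0], [0.0, -0.0, -1.0]]
wrist_force: [-0.5, 0.1, -0.3]
gripper_width: 0.996
time_s: 7.68
tcp_pos: [0.6445, 0.0078, 0.4271]
ee_rot: [[-0.996, -0.086, -0.0], [-0.086, 0.996, -0.0], [0.0, -0.0, -1.0]]
wrist_force: [-0.2, -0.1, 0.1]
gripper_width: 1.001
7.725 [0.64455908 0.00781732 0.42712901] [[-9.96195057e-01 -8.71512057e-02 -2.75535815e-04]
 [-8.71511949e-02  9.96195095e-01 -5.09779078e-05]
 [ 2.78930213e-04 -2.67706642e-05 -9.99999961e-01]] [ 1.50478425e+01  2.11062302e+01  1.78840192e+01 -1.28005957e-03
 -8.67937931e+01 -1.00048032e+02]
```

View pics/w3.png

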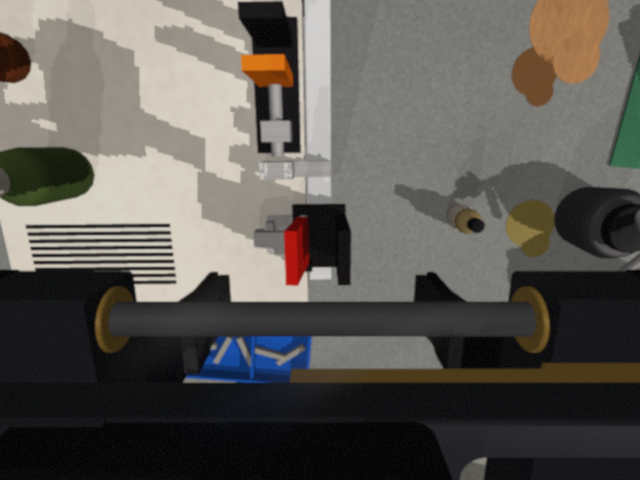

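Red paddle top lies at about (290, 240-284) and black fixed grip top at about (344, 230-283); both lie between the fingers (219 and 425).

Run:
```python
from h import *
for u,v in [(286,284),(297,284),(338,283),(350,283),(350,232)]: print(u,v,atz('w3',u,v,.298))
s=sense()
R=s['ee_rot']; 
p=(atz('w3',344,283,.298)+atz('w3',291.5,284,.298))/2
print(R.T@(p-s['tcp_pos']))
```

```text
286 284 [ 0.66523877 -0.01271768  0.298     ]
297 284 [ 0.66463081 -0.00565171  0.298     ]
338 283 [0.6616813  0.02061673 0.298     ]
350 283 [0.66101868 0.0283182  0.298     ]
350 232 [0.6274491  0.02478761 0.298     ]
[-0.01853329 -0.00179134  0.1291239 ]
```

```bash
python3 -m handwheel '[[0,0.2,2.5,0,1],[0,0,2.5,0,1],[0,0,2,0,1],[0,0,1.8,0,1],[0,0,0,0,1]]'; python3 -m handwheel '[[0,0,0,0,0.6],[0,0,0,0,0.5],[0,0,0,0,0.4],[0,0,0,0,0.3],[0,0,0,0,0.2],[0,0,0,0,0.2],[0,0,0,0,0.2],[0,0,0,0,0.2]]'
```

```text
time_s: 8.35
tcp_pos: [0.6439, 0.0097, 0.3376]
ee_rot: [[-0.996, -0.086, -0.004], [-0.086, 0.996, -0.001], [0.004, -0.0, -1.0]]
wrist_force: [0.4, -0.4, 0.3]
gripper_width: 1.002
time_s: 9.35
tcp_pos: [0.6446, 0.0097, 0.3397]
ee_rot: [[-0.996, -0.084, 0.001], [-0.084, 0.996, -0.001], [-0.001, -0.001, -1.0]]
wrist_force: [-0.2, -1.2, 2.9]
gripper_width: 0.375
```

```bash
python3 -m handwheel '[[0.03,0.7,0,-2,0.2],[0.03,0.7,0,-2,0.2],[0.03,0.7,0,-2,0.2],[0.03,0.7,0,-2,0.2],[0,0,0,0,0.2]]'
```

```text
time_s: 9.98
tcp_pos: [0.6393, 0.038, 0.3397]
ee_rot: [[-0.975, -0.224, 0.001], [-0.224, 0.975, -0.0], [-0.001, -0.0, -1.0]]
wrist_force: [-0.6, -0.8, 5.1]
gripper_width: 0.374
```

```bash
python3 -m handwheel '[[0.07,1.4,0,-4,0.2],[0.07,1.4,0,-4,0.2],[0.07,1.4,0,-4,0.2],[0.07,1.4,0,-4,0.2],[0.07,1.4,0,-4,0.2]]'; python3 -m handwheel '[[0.07,1.4,0,-4,0.2],[0.07,1.4,0,-4,0.2],[0.07,1.4,0,-4,0.2],[0.07,1.4,0,-4,0.2],[0.07,1.4,0,-4,0.2],[0,0,0,0,0.2]]'
python3 - <<'E'
from h import *
shot('top','t4',(280,130,440,250),5)
E
```

```text
time_s: 10.6
tcp_pos: [0.6107, 0.1004, 0.3397]
ee_rot: [[-0.839, -0.544, -0.001], [-0.544, 0.839, -0.002], [0.002, -0.001, -1.0]]
wrist_force: [-1.6, -5.7, 5.3]
gripper_width: 0.373
time_s: 11.35
tcp_pos: [0.5614, 0.1504, 0.3397]
ee_rot: [[-0.603, -0.798, -0.003], [-0.798, 0.603, -0.003], [0.005, 0.001, -1.0]]
wrist_force: [-2.1, -7.4, 4.2]
gripper_width: 0.376
```

View pics/t4.png

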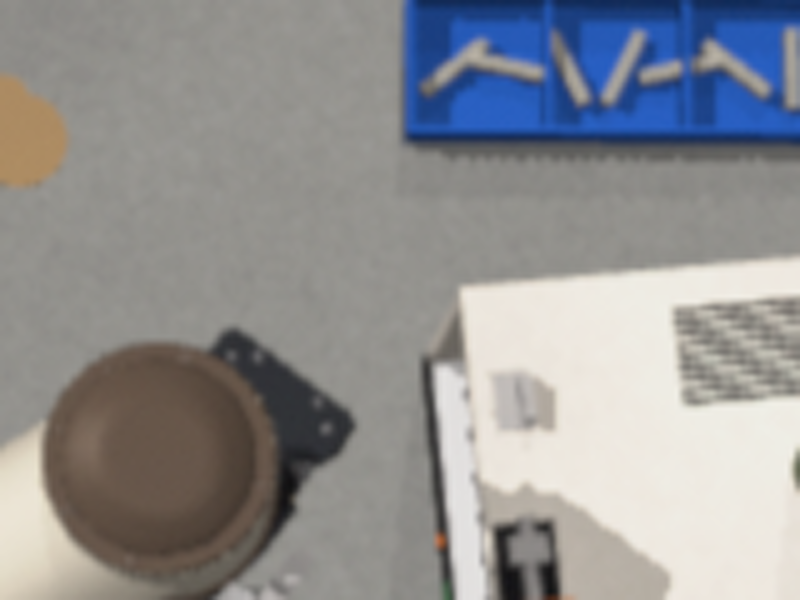

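```bash
python3 -m handwheel '[[0.07,1.4,0,-4,0.2],[0.07,1.4,0,-4,0.2],[0.07,1.4,0,-4,0.2],[0.07,1.4,0,-4,0.2],[0.07,1.4,0,-4,0.2],[0,0,0,0,0.2]]'; python3 -m handwheel '[[0.07,1.4,0,-4,0.2],[0.07,1.4,0,-4,0.2],[0.07,1.4,0,-4,0.2],[0.07,1.4,0,-4,0.2],[0.04,0.7,0,-2,0.2],[0.04,0.7,0,-2,0.2],[0,0,0,0,0.2],[0,0,0,0,0.2],[0,0,0,0,0.2],[0,0,0,0,0.2]]'
python3 - <<'E'
from h import *
shot('scene','s5');shot('top','t5',(270,140,490,305),3.6)
E
```

```text
time_s: 12.15
tcp_pos: [0.4993, 0.1797, 0.3397]
ee_rot: [[-0.294, -0.956, -0.003], [-0.956, 0.294, -0.006], [0.007, 0.001, -1.0]]
wrist_force: [0.3, -11.8, 5.9]
gripper_width: 0.372
time_s: 13.4
tcp_pos: [0.4314, 0.1864, 0.3396]
ee_rot: [[0.049, -0.999, -0.001], [-0.999, -0.049, -0.008], [0.008, 0.001, -1.0]]
wrist_force: [3.5, -14.1, 4.9]
gripper_width: 0.374
```

View pics/s5.png

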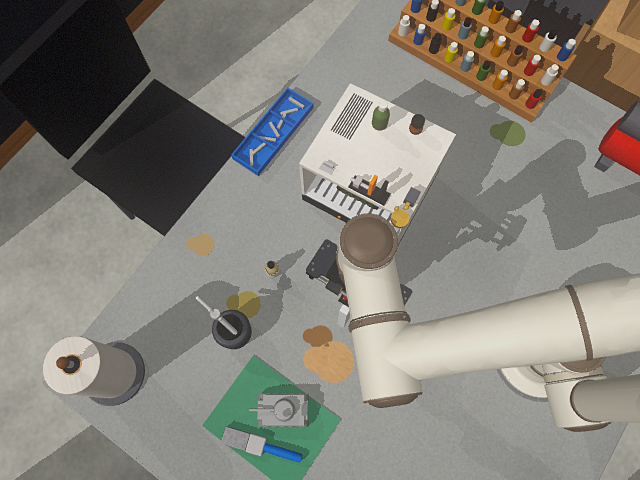

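View pics/t5.png

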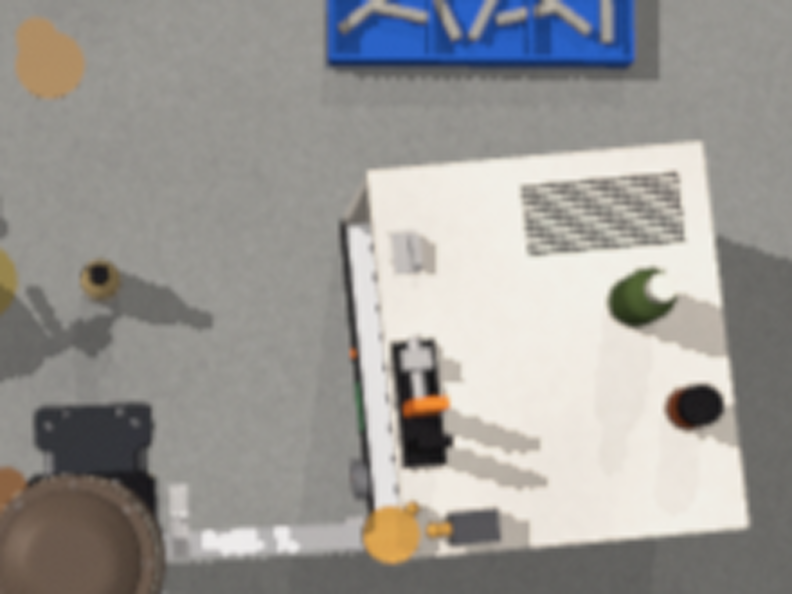

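The top view shows the gate square to the front: pivot at (390,535), leaf running left to the gripper, orange ear still drawn at (425,405). Bottles and models haven't moved.

Run:
```python
from h import *
s=sense();p=s['tcp_pos'];print(s['time_s'],p,s['gripper_width'],s['joint_velocities'].round(2),np.degrees(np.arctan2(p[1]+.012,p[0]-.4465))-4.7-1.2)
job.finish_job()
```

```text
13.5 [0.43135209 0.18636854 0.33963179] 0.37509015933089546 [-0.    0.02 -0.04  0.02  0.03  0.04] 88.4667713080303
the job is handed in; nothing more can be done
```

The gate stands wide open at about 88° (1.54 rad) and is still held there in the grip. I handed the job in at 13.5 s.

- **Roof catch:** I pinched the ears first. The opening stopped at about 33 mm over the outer faces, which means fully drawn. The last top view shows the orange ear still drawn.
- **Gate:** I then squeezed the red-paddle handle and swung the gate out past the half-open check. The grip stayed at about 32.5 mm throughout, so the paddle is fully in. The arm was at a standstill when I handed in.
- **Surroundings:** The last scene and top views show the bottles, paint pot, cleaning pot, brush and grey tank where they were. The green tank behind the gate wasn't checked separately.
- **Forces:** The highest wrist force at the end of a move was about 15 N, against the 120 N limit. Most of it was a steady pull along the leaf towards the pivot, which I left in place.

None of the checks failed. Small disagreements of a few millimetres between camera measurements were within what the grips allowed.

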